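# Set out the addition bottles of a bioreactor

### The job

Set out the four empty addition bottles for the next run: stand the largest one, the feed bottle, upright in the middle of the balance pan, and line up the other three upright in the stainless bottle tray, with the square base bottle at the left end as seen from the robot, the round acid bottle of the same height at the right end, and the small antifoam bottle midway between those two. They are glass: set them down gently and never let one fall over. Leave all the other things on the bench where they are.

Things in the scene. Friction and masses are not known exactly. Their poses are not given: they have to be found in the camera images.
- feed_bottle: Feed bottle, the largest: round clear-glass laboratory bottle, 86 mm in diameter, 181 mm high to the top of the cap, about 0.4 kg; the cap lies between 155 and 181 mm above the underside. On top a ribbed blue screw cap, 54 mm across and 26 mm high, the best place to take it from above, with two steel hose stubs standing 12 mm above it. Origin at the centre of the underside, z up.
- base_bottle: Base bottle, the only square one: clear glass, 64 x 64 mm in plan (sides along its own x and y), 143 mm high to the top of the cap, about 0.27 kg; the cap lies between 117 and 143 mm. On top a ribbed blue screw cap, 54 mm across and 26 mm high, the best place to take it from above, with two steel hose stubs standing 12 mm above it. Origin at the centre of the underside, z up.
- acid_bottle: Acid bottle: round, clear glass, 70 mm in diameter, 143 mm high to the top of the cap, about 0.25 kg; the cap lies between 117 and 143 mm. On top a ribbed blue screw cap, 54 mm across and 26 mm high, the best place to take it from above, with two steel hose stubs standing 12 mm above it. Origin at the centre of the underside, z up.
- foam_bottle: Antifoam bottle, the smallest: round, clear glass, 56 mm in diameter, 105 mm high to the top of the cap, about 0.15 kg; the cap lies between 79 and 105 mm. On top a ribbed blue screw cap, 54 mm across and 26 mm high, the best place to take it from above, with two steel hose stubs standing 12 mm above it. Origin at the centre of the underside, z up.
- tray: Fixed stainless bottle tray, inside 100 mm (its x) by 260 mm (its y, the length), floor top 3 mm above the bench, a lip 22 mm high all round and above it a wire guard at 55 mm height. It stands on the bench, turned by up to 0.15 rad, its +y end to the robot's left. Origin at the centre of its underside, z up. It stands either left or right of the balance.
- balance: Fixed top-loading laboratory balance, white housing 200 x 190 mm and 47 mm high with the display towards the robot, and a round steel pan 130 mm in diameter whose top is 62 mm above the bench. Origin on the bench below the centre of the pan, z up; the housing reaches from x = -115 to +85 mm and 95 mm to either side.
- jar: Bystander, to be left alone: small amber glass jar with white lid, 40 mm in diameter, 52 mm high. Origin at the centre of its underside.
- ferrule: Bystander, to be left alone: small steel pipe fitting with a flange at each end, 25 mm in diameter, standing 31 mm high. Origin at the centre of its underside.
- clamp: Bystander, to be left alone: steel pipe clamp lying flat, a ring 42 mm across and 11 mm high with a brass wing nut at one side (50 mm overall). Origin at the centre of the ring's underside.
- beaker: Bystander, to be left alone: empty glass beaker, 60 mm in diameter, 70 mm high. Origin at the centre of its underside.
Things that resemble listed ones, but are neither listed nor needed, are in the scene too. What is shaped like the acid_bottle but purple or turquoise is not meant.

How it is judged (in metres and radians):
At the end, for the whole second after the job is handed in: Bottles upright (0.1 rad), at rest, released: feed within 15 mm of the pan's centre; the others on the tray floor within 30 mm of its long centre line: base 62 mm or more left (+y) of the tray's centre, acid 62 mm or more right of it, antifoam within 30 mm of the centre (horizontal distance between feed_bottle and balance below 0.015 m and z of feed_bottle in the frame of balance between 0.056 and 0.068 m and x of base_bottle in the frame of tray between -0.03 and 0.03 m and y of base_bottle in the frame of tray between 0.062 and 0.12 m and z of base_bottle in the frame of tray between -0.003 and 0.01 m and x of foam_bottle in the frame of tray between -0.03 and 0.03 m and y of foam_bottle in the frame of tray between -0.03 and 0.03 m and z of foam_bottle in the frame of tray between -0.003 and 0.01 m and x of acid_bottle in the frame of tray between -0.03 and 0.03 m and y of acid_bottle in the frame of tray between -0.12 and -0.062 m and z of acid_bottle in the frame of tray between -0.003 and 0.01 m and linear speed of each of feed_bottle, base_bottle, acid_bottle, foam_bottle below 0.02 m/s and angular speed of each of feed_bottle, base_bottle, acid_bottle, foam_bottle below 0.2 rad/s and angle between each of feed_bottle, base_bottle, acid_bottle, foam_bottle's own z axis and vertical below 0.1 rad); the robot touches nothing.
It fails at once if a bottle is dropped: let go and falling, from 10 mm or more ((linear speed of feed_bottle above 0.45 m/s and contact force between feed_bottle and the fingers below 0.05 N) or (linear speed of base_bottle above 0.45 m/s and contact force between base_bottle and the fingers below 0.05 N) or (linear speed of acid_bottle above 0.45 m/s and contact force between acid_bottle and the fingers below 0.05 N) or (linear speed of foam_bottle above 0.45 m/s and contact force between foam_bottle and the fingers below 0.05 N)).
It fails at once if a bottle falls over (angle between any of feed_bottle, base_bottle, acid_bottle, foam_bottle's own z axis and vertical above 0.6 rad).
It fails at once if a bottle is pressed down hard (more than 60 N on the balance or the tray) (contact force between any of feed_bottle, base_bottle, acid_bottle, foam_bottle and balance above 60 N or contact force between any of feed_bottle, base_bottle, acid_bottle, foam_bottle and tray above 60 N).
It fails at once if one of the other loose things is moved by more than 20 mm or tipped over (distance of any of jar, ferrule, clamp, beaker from where it was at the start of the episode above 0.02 m or angle between any of jar, ferrule, clamp, beaker's own z axis and vertical above 0.5 rad).
It also fails if it takes over 120 s, if anything falls off the work surface, if the arm or the gripper's body presses on something with over 40 N, if the wrist force passes 120 N, or if a joint passes its speed limit or range.

### The arm

A 6-joint arm with a two-finger parallel gripper is mounted at the origin on the work surface. World frame = base frame: x ahead of the robot, y to its left, z up, the work surface at z = 0. Lengths are in mm, angles in rad, forces in N, time in s.
With the tool pointing down it reaches from about 300 to 775 mm from the base axis. Payload 14.6 kg.
Tool frame: the origin (TCP) lies midway between the tips of the shut fingers; the grasp point (between the pads) lies 19 mm behind it; y points along the fingers, z is the direction in which the jaws open and shut, and the axes are right-handed (so a half turn about y gives the same grasp; the last joint's range is limited). The gripper opens to 94 mm and grips with 3 to 60 N. Pads are 16 mm wide; open, the fingers measure 119 mm over their backs; the gripper's body (75 mm by 177 mm) begins 78 mm behind the grasp point.
Start: joints at [-1.289, 0.3, 1.521, -0, 1.321, -0.067], TCP at [187.966, -516.873, 205.446] pointing down, gripper open.
Joint ranges: [-3.03, 3.03], [-0.79, 2.21], [0.23, 2.52], [-1.04, 4.18], [0, 3.07], [-2.55, 2.55]. Speed limits (rad/s): [2.22, 2.22, 2.57, 3.14, 3.14, 3.14].

### API

Orientations are given as [roll, pitch, yaw] about the fixed x, y, z axes, in that order (R = Rz(yaw) Ry(pitch) Rx(roll)).
In Python, from cell import manip gives the robot as it stands.
- The arm moves only by the tool play_rows, never from a script. Its argument "series" is a list of rows, each a list of 3 entries, a list of its own where there are three numbers: the shift along the tool's x, y, z in m, then the turn about the tool's y in rad, then the closure, from 0 (fully open) to 1 (shut). In form: [[[dx, dy, dz], twist, grip], ...]. A call has 1 to 20 rows; each row is the pose to reach, as a shift and turn from the pose measured when the call began, along the tool's axes at that moment; what a row does not reach only later rows make up. A row lasts 1/10 s, in which the tool goes at most 50 mm and 8.59 degrees, less where a joint would pass 70% of its speed; a pose out of reach is approached as far as the arm can. A call with a gripper value outside its range is refused whole. The fingers move at their own pace and stop on an object; "squeeze" is the grip in N (left out, the last holds). Time passes only in rows, so rows that repeat a pose let the fingers close. It gives the time, the measured TCP pose, the force and the opening at its end, in the units of the state.
- manip.read_state(): the state, without advancing time (a new reading comes with each control period).
- manip.camera(name): name is "scene" or "top" or "wrist"; returns the picture (384x512x3 uint8, red, green, blue); there is no depth.
- manip.camera_params(name): a dict with "K" (3x3 intrinsics, pixels), "rvec" (rotation vector, rad) and "tvec" (3), from world to camera coordinates, as OpenCV has them. Camera axes: x right, y down, z forward; pixel columns grow to the right and rows downward; lengths in mm; the calibration is good to about 2 mm. A picture is of the moment at which its call begins: read the wrist's pose just before it. camera_params takes no time and is no camera call; for the wrist camera it gives the pose at the moment of the call.
- manip.sign_off(): hands the job in, once; it reports no verdict.
The state is a dict: "clock": time; "joints": joint angles; "qd": joint speeds; "effort": joint torques, N m; "eef_pos": TCP position; "eef_rot": TCP orientation; "wrist_force": force on the tool from outside, world axes, zero at the start; "moment": the same for the moment, N m; "finger_gap": finger opening in mm.
Only numpy, scipy, OpenCV 4.12 (cv2) and the standard library are available. Lean on these libraries where they do the work, as an engineer would, in place of code of your own. Each camera call takes 0.05 s, during which the arm holds its last target. There are 200 camera calls.

## Working session

There is one attempt and no reset: what is moved stays moved. The work goes in short steps, Python scripts to look and compute and a tool call to move; the robot and the scene stay as the last step left them, time stands still between calls to the robot, and variables do not carry over. Pictures are saved under pics/ and viewed, about 12 in all and at most 16, crops included, and the job is handed in when it is done.

Besides the shell and the picture viewer there is one more tool, called as a command line: name --argument value ..., lists and objects as JSON in quotes. play_rows: Moves the arm, as the interface text tells. Its arguments: {"type":"object","properties":{"series":{"type":"array","items":{"type":"array"}},"squeeze":{"type":"number"}},"required":["series"]}

```bash
ls; mkdir -p pics; python3 - <<'E'
from cell import manip
import cv2
print(manip.read_state())
for n in ("scene","top"):
    cv2.imwrite(f"pics/{n}0.png",manip.camera(n)[:,:,::-1]); p=manip.camera_params(n); print(n,p)
E
```

```text
pics
{'clock': 0.0, 'joints': array([-1.28860466e+00,  3.00457880e-01,  1.52160273e+00,  5.58569644e-05,
        1.32070687e+00, -6.65697878e-02]), 'qd': array([-0.00062478, -0.00040502, -0.00048819,  0.00072813,  0.000738  ,
        0.00123805]), 'effort': array([ 8.76952035e-04, -5.31806231e+01, -3.52738667e+01,  7.08495034e-02,
        2.44282099e-02, -1.36215681e-04]), 'eef_pos': array([ 187.90422908, -516.61575547,  204.88442908]), 'eef_rot': array([-1.57196495e+00,  1.32133397e-04, -2.79284514e+00]), 'wrist_force': array([-0.12218903,  0.05245884,  0.3994087 ]), 'moment': array([0.05365342, 0.00013328, 0.00985054]), 'finger_gap': 93.5362597093614}
scene {'K': array([[377.82096506,   0.        , 245.81426547],
       [  0.        , 377.82096506, 199.98307736],
       [  0.        ,   0.        ,   1.        ]]), 'rvec': array([ 1.97423878,  1.20337882, -0.56848804]), 'tvec': array([-250.379732  , -192.26957609, 1289.24843057])}
top {'K': array([[490.23293198,   0.        , 263.25914862],
       [  0.        , 490.23293198, 187.859073  ],
       [  0.        ,   0.        ,   1.        ]]), 'rvec': array([ 2.17635299, -2.18402014,  0.04240101]), 'tvec': array([  77.57019892,  457.4704376 , 1126.13757872])}
```

View pics/scene0.png

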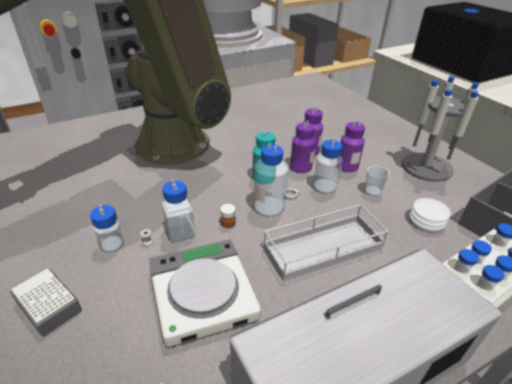

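View pics/top0.png

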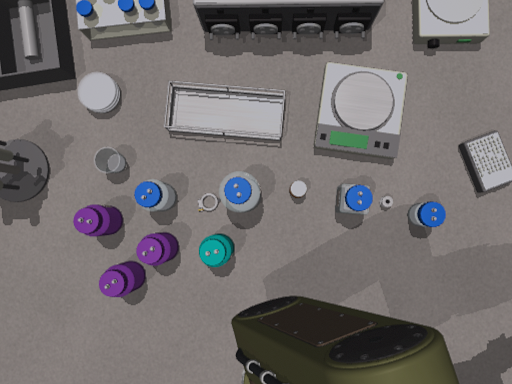

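The top view (up = +x, left = +y) shows these positions:
- acid cap (148,195)
- feed cap (237,190)
- base cap (358,198), with the ferrule at (387,202)
- foam cap (432,213)
- tray around (225,112)
- pan (363,101)

Next I'll measure the caps in both views and enlarge the tray and pan.

```bash
cat > h.py <<'E'
from cell import manip
import cv2, numpy as np
def proj(n,P,p=None):
    p=p or manip.camera_params(n)
    return cv2.projectPoints(np.float64(P).reshape(-1,1,3),p["rvec"],p["tvec"],p["K"],None)[0].reshape(-1,2)
def ray(n,uv,z,p=None):
    p=p or manip.camera_params(n); R=cv2.Rodrigues(p["rvec"])[0]
    d=R.T@np.linalg.solve(p["K"],[uv[0],uv[1],1.]); c=-R.T@p["tvec"]
    return c+d*(z-c[2])/d[2]
def blue(im):
    h=cv2.cvtColor(im,cv2.COLOR_RGB2HSV)
    m=cv2.inRange(h,(100,150,60),(125,255,255))
    m=cv2.morphologyEx(m,cv2.MORPH_CLOSE,np.ones((7,7)))
    n,l,s,c=cv2.connectedComponentsWithStats(m)
    return [(c[i],s[i]) for i in range(1,n) if s[i,4]>60]
E
python3 - <<'E'
from h import *
top=cv2.imread("pics/top0.png"); sc=cv2.imread("pics/scene0.png")
for n,im in(("top",top),("scene",sc)):
    for c,s in blue(im[:,:,::-1]):
        print(n,c.round(1),s, [ray(n,c,z)[:2].round(0) for z in (170,132,94)])
cv2.imwrite("pics/crop1.png",cv2.resize(top[60:160,155:415],None,fx=3,fy=3,interpolation=cv2.INTER_CUBIC))
E
```

```text
top [83.7  6.9] [ 76   0  16  16 197] [array([826., 444.]), array([842., 459.]), array([859., 474.])]
top [134.4   3.8] [118   0  36  11 278] [array([831., 338.]), array([848., 349.]), array([865., 360.])]
top [237.3 190.2] [224 177  27  27 549] [array([444., 125.]), array([446., 128.]), array([448., 131.])]
top [147.3 194.1] [135 182  26  25 523] [array([437., 307.]), array([439., 317.]), array([440., 326.])]
top [358.4 197.6] [346 185  26  26 540] [array([ 428., -118.]), array([ 429., -124.]), array([ 431., -131.])]
top [431.8 213.9] [418 202  28  25 526] [array([ 395., -262.]), array([ 395., -275.]), array([ 396., -287.])]
scene [470.9  10.1] [464   8  15   5  61] [array([-366., 1898.]), array([-481., 2069.]), array([-596., 2240.])]
scene [474.5  88.6] [472  81   6  16  69] [array([394., 927.]), array([ 339., 1022.]), array([ 283., 1118.])]
scene [331.7 148.5] [323 141  19  17 276] [array([488., 269.]), array([440., 313.]), array([391., 357.])]
scene [270.9 154.1] [261 144  22  21 372] [array([442., 120.]), array([390., 153.]), array([338., 185.])]
scene [174.4 191.2] [163 181  23  22 408] [array([ 478., -139.]), array([ 429., -126.]), array([ 380., -113.])]
scene [103.1 216.2] [ 91 205  25  23 443] [array([ 492., -289.]), array([ 443., -288.]), array([ 395., -287.])]
scene [505.  229.3] [497 223  15  15 170] [array([875., 380.]), array([857., 433.]), array([839., 486.])]
scene [474.4 252.2] [460 241  31  23 411] [array([889., 276.]), array([871., 321.]), array([854., 366.])]
scene [498.8 267.8] [484 248  28  34 468] [array([932., 281.]), array([918., 326.]), array([904., 372.])]
```

View pics/crop1.png

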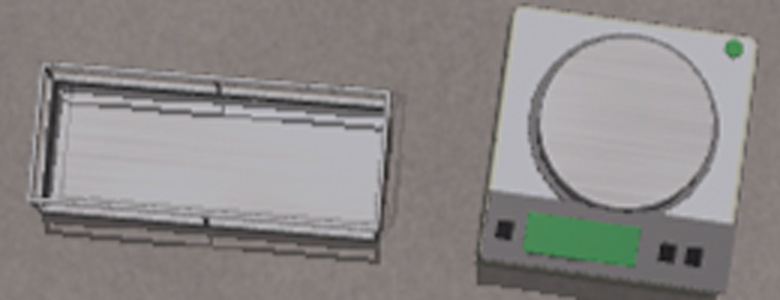

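```bash
python3 - <<'E'
from h import *
A=[(46,66),(389,91),(379,236),(33,202)]
P=np.array([ray("top",(u/3-.33+155,v/3-.33+60),55)[:2] for u,v in A]); print(P.round(0),P.mean(0))
d=(P[0]+P[3]-P[1]-P[2]); print("yaw",np.arctan2(-d[0],d[1]), np.linalg.norm(d)/2)
S=np.array([ray("scene",q,55)[:2] for q in [(386,235),(283,272),(264,240),(365,210)]]);print(S.round(0),S.mean(0))
print("pan",ray("top",(628/3-.33+155,123/3-.33+60),62))
# scene pan: ellipse fit on gray disc
im=cv2.imread("pics/scene0.png")
print("pan scene",ray("scene",(203.5,285.5),62))
E
```

```text
[[699. 287.]
 [678.  27.]
 [567.  35.]
 [595. 296.]] [634.65017762 161.29840993]
yaw -0.09380202830855958 262.4298043728894
[[707. 277.]
 [692.   8.]
 [593.  20.]
 [616. 295.]] [652.01041107 150.10882031]
pan [ 649.97955127 -151.7885528    62.        ]
pan scene [ 654.96326752 -152.55381304   62.        ]
```

```bash
cat >> h.py <<'E'
def go(x,y,z,yaw,start=None):
    s=manip.read_state(); R=cv2.Rodrigues(np.zeros(3))[0]
    from scipy.spatial.transform import Rotation as Ro
    Rm=Ro.from_euler("xyz",s["eef_rot"]).as_matrix(); d=np.array([x,y,z])-s["eef_pos"]
    cy=np.arctan2(Rm[1,0],Rm[0,0]); tw=-((yaw-cy+np.pi)%(2*np.pi)-np.pi)
    print("d",(Rm.T@d/1000).round(4),"tw",tw.round(3),"rows",int(np.ceil(max(np.linalg.norm(d)/50,abs(tw)/.15))),
      "at",s["eef_pos"].round(1),"yaw",cy.round(3),"gap",s["finger_gap"].round(1),"F",s["wrist_force"].round(1),"t",s["clock"].round(1))
E
python3 -c "
from h import *
go(620,130,320,-1.665)"
```

```text
Traceback (most recent call last):
  File "h.py", line 22, in go
    "at",s["eef_pos"].round(1),"yaw",cy.round(3),"gap",s["finger_gap"].round(1),"F",s["wrist_force"].round(1),"t",s["clock"].round(1))
                                                       ^^^^^^^^^^^^^^^^^^^^^
AttributeError: 'float' object has no attribute 'round'
```

```bash
sed -i 's/s\["finger_gap"\].round(1)/round(s["finger_gap"],1)/; s/s\["clock"\].round(1)/round(s["clock"],1)/; s/; R=cv2.Rodrigues(np.zeros(3))\[0\]//' h.py
python3 -c "
from h import *
go(620,130,320,-1.665)"
```

```text
d [-0.6271 -0.1145 -0.4602] tw -1.128 rows 16 at [ 187.9 -516.7  205. ] yaw -2.793 gap 94.3 F [ 0.4 -0.3  0.7] t 0.1
```

play_rows --series '[[[0, -0.05, 0], 0, 0], [[0, -0.1145, 0], -0.1, 0], [[-0.627, -0.1145, -0.46], -1.128, 0], [[-0.627, -0.1145, -0.46], -1.128, 0], [[-0.627, -0.1145, -0.46], -1.128, 0], [[-0.627, -0.1145, -0.46], -1.128, 0], [[-0.627, -0.1145, -0.46], -1.128, 0], [[-0.627, -0.1145, -0.46], -1.128, 0], [[-0.627, -0.1145, -0.46], -1.128, 0], [[-0.627, -0.1145, -0.46], -1.128, 0], [[-0.627, -0.1145, -0.46], -1.128, 0], [[-0.627, -0.1145, -0.46], -1.128, 0], [[-0.627, -0.1145, -0.46], -1.128, 0], [[-0.627, -0.1145, -0.46], -1.128, 0], [[-0.627, -0.1145, -0.46], -1.128, 0], [[-0.627, -0.1145, -0.46], -1.128, 0], [[-0.627, -0.1145, -0.46], -1.128, 0], [[-0.627, -0.1145, -0.46], -1.128, 0], [[-0.627, -0.1145, -0.46], -1.128, 0], [[-0.627, -0.1145, -0.46], -1.128, 0]]'

```text
clock: 2.1
eef_pos: [619.9, 130.0, 319.1]
eef_rot: [-1.572, 0.0, -1.664]
wrist_force: [0.1, -1.5, -0.1]
finger_gap: 94.2
```

```bash
python3 - <<'E'
from h import *
go(620,130,320,-1.665)
p=manip.camera_params("wrist"); im=manip.camera("wrist"); cv2.imwrite("pics/w1.png",im[:,:,::-1]); np.save("w1.npy",p,allow_pickle=True)
print(p)
E
```

```text
d [-0.     -0.0009  0.0001] tw 0.001 rows 1 at [619.9 130.  319.1] yaw -1.664 gap 94.2 F [ 0.1 -1.5 -0.1] t 2.1
{'K': array([[306.09746518,   0.        , 253.4460594 ],
       [  0.        , 306.09746518, 193.77152833],
       [  0.        ,   0.        ,   1.        ]]), 'rvec': array([-2.8889709 ,  0.1350909 ,  0.01879553]), 'tvec': array([-604.06735102,  127.81506581,  547.11809019])}
```

View pics/w1.png

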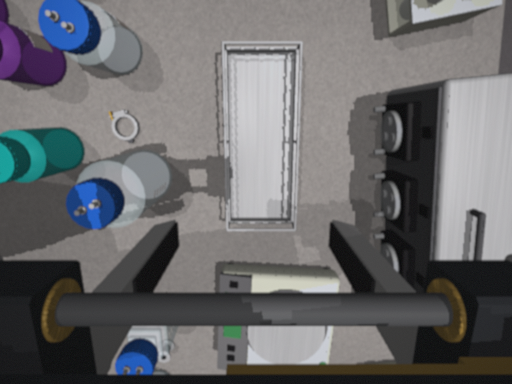

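Wrist view: the tray guard corners are at (223,42), (302,42), (295,230) and (226,230). The feed cap is at (95,205) and the acid cap at (68,25).

```bash
python3 - <<'E'
from h import *
p=np.load("w1.npy",allow_pickle=True).item()
P=np.array([ray("w",q,55,p)[:2] for q in [(223,42),(295.5,230.5),(302,42),(226,230.5)]]);print(P.round(1),P.mean(0))
P=np.array([ray("w",q,3,p)[:2] for q in [(232,53),(289,53),(284,219),(234,219)]]);print("floor",P.round(1),P.mean(0))
m=P[:2].mean(0)-P[2:].mean(0); print(np.arctan2(-m[0],m[1]))
for c,s in blue(cv2.imread("pics/w1.png")[:,:,::-1]): print(c,[ray("w",c,z,p)[:2].round(0) for z in (170,132)])
for q in P: print(proj("top",[*q,3]).round(0))
print("proj tray corners in top:")
for c in [(635,161),(645,157)]:
  a=-.094;R=np.array([[np.cos(a),-np.sin(a)],[np.sin(a),np.cos(a)]])
  for n in("top","scene"): print(n,c,[proj(n,[*(R@[sx*51,sy*131]+c),55])[0].round(0).tolist() for sx,sy in((1,1),(1,-1),(-1,-1),(-1,1))])
E
```

```text
[[594.4 299.5]
 [674.2  24.9]
 [698.6 289.7]
 [567.6  34.8]] [633.68924167 162.21053372]
floor [[602.2 294.8]
 [687.  286.8]
 [661.5  26.8]
 [576.7  34.7]] [631.86026911 160.78064953]
-0.09769833680125664
[69.00252313 25.54415475] [array([456., 303.]), array([436., 314.])]
[ 94.4019019 202.6046046] [array([441., 125.]), array([419., 116.])]
[136.64111205 359.23420388] [array([448., -86.]), array([ 428., -119.])]
[[171. 128.]]
[[175.  93.]]
[[284. 102.]]
[[281. 138.]]
proj tray corners in top:
top (635, 161) [[170.0, 82.0], [285.0, 92.0], [281.0, 136.0], [166.0, 126.0]]
scene (635, 161) [[386.0, 231.0], [285.0, 263.0], [265.0, 232.0], [360.0, 205.0]]
top (645, 157) [[172.0, 78.0], [286.0, 87.0], [282.0, 132.0], [168.0, 122.0]]
scene (645, 157) [[388.0, 235.0], [286.0, 267.0], [266.0, 235.0], [362.0, 208.0]]
```

Tray centre is about (633,161) with yaw −0.095, and the views agree. I'll take the antifoam bottle first.

```bash
python3 -c "
from h import *
go(396,-287,300,-1.665)
go(396,-287,81,-1.665)"
```

```text
d [ 0.4355  0.0196 -0.1836] tw -0.0 rows 10 at [619.7 129.3 319.6] yaw -1.665 gap 93.8 F [-0.   0.8  0.3] t 2.1
d [ 0.4356  0.2386 -0.1833] tw -0.0 rows 11 at [619.7 129.3 319.6] yaw -1.665 gap 93.8 F [-0.   0.8  0.3] t 2.1
```

play_rows --series '[[[0.435, 0.0195, -0.1835], 0, 0], [[0.435, 0.0195, -0.1835], 0, 0], [[0.435, 0.0195, -0.1835], 0, 0], [[0.435, 0.0195, -0.1835], 0, 0], [[0.435, 0.0195, -0.1835], 0, 0], [[0.435, 0.0195, -0.1835], 0, 0], [[0.435, 0.0195, -0.1835], 0, 0], [[0.435, 0.0195, -0.1835], 0, 0], [[0.435, 0.0195, -0.1835], 0, 0], [[0.435, 0.0195, -0.1835], 0, 0], [[0.435, 0.0195, -0.1835], 0, 0], [[0.435, 0.06, -0.1835], 0, 0], [[0.435, 0.1, -0.1835], 0, 0], [[0.435, 0.1, -0.1835], 0, 0]]'

```text
clock: 3.55
eef_pos: [394.4, -284.7, 215.8]
eef_rot: [-1.578, 0.005, -1.665]
wrist_force: [-0.3, 0.8, 0.1]
finger_gap: 94.4
```

```bash
python3 - <<'E'
from h import *
go(396,-287,81,-1.665)
p=manip.camera_params("wrist"); im=manip.camera("wrist"); cv2.imwrite("pics/w2.png",im[:,:,::-1])
for c,s in blue(im): print(c,s,ray("w",c,94,p)[:2].round(0),ray("w",c,105,p)[:2].round(0))
E
```

```text
d [0.0028 0.1348 0.0028] tw -0.0 rows 3 at [ 394.4 -284.7  215.8] yaw -1.665 gap 94.4 F [-0.3  0.8  0.1] t 3.5
[276.01241869  13.14311059] [ 242    0   70   33 1691] [ 428. -127.] [ 427. -130.]
[251.9902771  191.25425377] [ 226  165   54   53 2057] [ 391. -286.] [ 392. -284.]
```

View pics/w2.png

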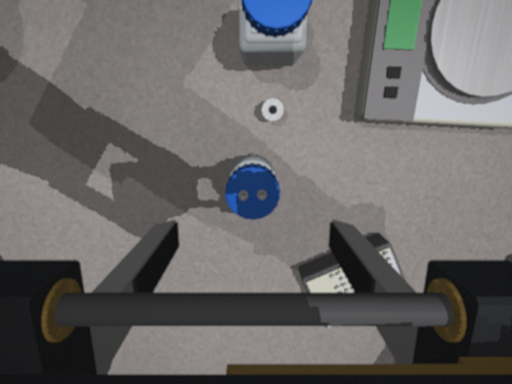

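The cap is centred at (253,191), which agrees to within 2 mm. Descending and gripping.

play_rows --series '[[[0.0014, 0.045, 0.0], 0, 0], [[0.0014, 0.09, 0.0], 0, 0], [[0.0014, 0.115, 0.0], 0, 0], [[0.0014, 0.13, 0.0], 0, 0], [[0.0014, 0.135, 0.0], 0, 0], [[0.0014, 0.135, 0.0], 0, 0.2], [[0.0014, 0.135, 0.0], 0, 0.35], [[0.0014, 0.135, 0.0], 0, 0.42], [[0.0014, 0.135, 0.0], 0, 0.6], [[0.0014, 0.135, 0.0], 0, 0.8], [[0.0014, 0.135, 0.0], 0, 1], [[0.0014, 0.135, 0.0], 0, 1], [[0.0014, 0.135, 0.0], 0, 1], [[0.0014, 0.135, 0.0], 0, 1]]' --squeeze 25

```text
clock: 5.0
eef_pos: [394.9, -286.6, 84.3]
eef_rot: [-1.574, 0.002, -1.665]
wrist_force: [-1.8, -0.4, 5.6]
finger_gap: 54.1
```

```bash
python3 -c "
from h import *
go(633,161,320,-1.665)
go(633,161,89,-1.665)"
```

```text
d [-0.4685 -0.2354  0.1942] tw 0.0 rows 12 at [ 394.9 -286.6   84.3] yaw -1.665 gap 54.1 F [-1.8 -0.4  5.6] t 5.0
d [-0.468  -0.0044  0.195 ] tw 0.0 rows 11 at [ 394.9 -286.6   84.3] yaw -1.665 gap 54.1 F [-1.8 -0.4  5.6] t 5.0
```

Gripped at 54.1 mm with the TCP 84 mm above the underside. The tips just touched the shoulder, so I'll grip the others a bit higher. Lifting.

play_rows --series '[[[0, -0.01, 0], 0, 1], [[0, -0.035, 0], 0, 1], [[0, -0.07, 0], 0, 1], [[0, -0.11, 0], 0, 1], [[0, -0.15, 0], 0, 1], [[0, -0.19, 0], 0, 1], [[0, -0.23, 0], 0, 1], [[-0.03, -0.236, 0.01], 0, 1], [[-0.08, -0.236, 0.033], 0, 1], [[-0.12, -0.236, 0.05], 0, 1], [[-0.16, -0.236, 0.066], 0, 1], [[-0.2, -0.236, 0.083], 0, 1], [[-0.24, -0.236, 0.1], 0, 1], [[-0.28, -0.236, 0.116], 0, 1], [[-0.32, -0.236, 0.133], 0, 1], [[-0.36, -0.236, 0.15], 0, 1], [[-0.4, -0.236, 0.166], 0, 1], [[-0.44, -0.236, 0.182], 0, 1], [[-0.468, -0.236, 0.1945], 0, 1], [[-0.468, -0.236, 0.1945], 0, 1]]'

```text
clock: 7.0
eef_pos: [633.6, 163.7, 319.4]
eef_rot: [-1.576, 0.002, -1.662]
wrist_force: [1.1, 0.2, -2.2]
finger_gap: 53.3
```

```bash
python3 -c "
from h import *
go(633,161,120,-1.665)
cv2.imwrite('pics/s2.png',manip.camera('scene')[60:340,60:450,::-1])"
```

```text
d [0.0031 0.1994 0.0007] tw 0.003 rows 4 at [633.6 163.7 319.4] yaw -1.662 gap 53.3 F [ 1.1  0.2 -2.2] t 7.0
```

View pics/s2.png

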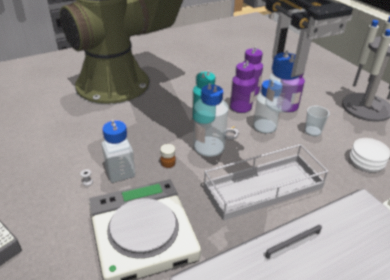

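The bottle hangs upright over the tray. I'll lower it slowly for the last centimetres.

play_rows --series '[[[0.003, 0.04, 0], 0, 1], [[0.003, 0.08, 0], 0, 1], [[0.003, 0.12, 0], 0, 1], [[0.003, 0.16, 0], 0, 1], [[0.003, 0.19, 0], 0, 1], [[0.003, 0.21, 0], 0, 1], [[0.003, 0.219, 0], 0, 1], [[0.003, 0.224, 0], 0, 1], [[0.003, 0.227, 0], 0, 1], [[0.003, 0.23, 0], 0, 1], [[0.003, 0.23, 0], 0, 1], [[0.003, 0.23, 0], 0, 1]]'

```text
clock: 8.25
eef_pos: [632.1, 159.5, 90.3]
eef_rot: [-1.575, 0.002, -1.663]
wrist_force: [0.4, 0.2, -1.2]
finger_gap: 53.8
```

play_rows --series '[[[0, 0.001, 0], 0, 1], [[0, 0.002, 0], 0, 1], [[0, 0.003, 0], 0, 1], [[0, 0.003, 0], 0, 1], [[0, 0.003, 0], 0, 1]]'

```text
clock: 8.75
eef_pos: [632.2, 159.5, 87.5]
eef_rot: [-1.575, 0.002, -1.663]
wrist_force: [-0.1, 0.0, -0.2]
finger_gap: 53.9
```

play_rows --series '[[[0, 0.001, 0], 0, 1], [[0, 0.002, 0], 0, 1], [[0, 0.002, 0], 0, 1]]'

```text
clock: 9.05
eef_pos: [632.3, 159.7, 87.3]
eef_rot: [-1.574, 0.003, -1.663]
wrist_force: [-6.1, -0.3, 15.0]
finger_gap: 53.4
```

Firm contact with the tray floor. I'll release gradually and rise.

play_rows --series '[[[0, -0.001, 0], 0, 1], [[0, -0.001, 0], 0, 0.35], [[0, -0.001, 0], 0, 0.25], [[0, -0.001, 0], 0, 0.1], [[0, -0.001, 0], 0, 0], [[0, -0.001, 0], 0, 0], [[0, -0.03, 0], 0, 0], [[0, -0.08, 0], 0, 0], [[0, -0.13, 0], 0, 0], [[0, -0.18, 0], 0, 0], [[0, -0.23, 0], 0, 0], [[0, -0.23, 0], 0, 0]]'

```text
clock: 10.25
eef_pos: [634.1, 159.3, 325.2]
eef_rot: [-1.563, 0.006, -1.663]
wrist_force: [0.6, 0.2, 0.1]
finger_gap: 94.0
```

```bash
python3 - <<'E'
from h import *
go(429,-125,320,-1.665)
go(429,-125,220,-1.665)
im=manip.camera("top")
for c,s in blue(im): print(c,ray("top",c,97)[:2].round(0),ray("top",c,132)[:2].round(0))
E
```

```text
d [ 0.3019  0.002  -0.1782] tw 0.002 rows 8 at [634.1 159.3 325.2] yaw -1.663 gap 94.0 F [0.6 0.2 0.1] t 10.2
d [ 0.3025  0.102  -0.179 ] tw 0.002 rows 8 at [634.1 159.3 325.2] yaw -1.663 gap 94.0 F [0.6 0.2 0.1] t 10.2
[83.88405797  7.30434783] [857. 472.] [842. 458.]
[146.85912698 194.07142857] [440. 327.] [439. 318.]
[358.44814815 197.62962963] [ 431. -130.] [ 429. -124.]
```

play_rows --series '[[[0.302, 0.005, -0.1785], 0, 0], [[0.302, 0.005, -0.1785], 0, 0], [[0.302, 0.005, -0.1785], 0, 0], [[0.302, 0.005, -0.1785], 0, 0], [[0.302, 0.005, -0.1785], 0, 0], [[0.302, 0.005, -0.1785], 0, 0], [[0.302, 0.005, -0.1785], 0, 0], [[0.302, 0.005, -0.1785], 0, 0], [[0.302, 0.04, -0.1785], 0, 0], [[0.302, 0.08, -0.1785], 0, 0], [[0.302, 0.08, -0.1785], 0, 0], [[0.302, 0.08, -0.1785], 0, 0]]'

```text
clock: 11.5
eef_pos: [428.6, -124.5, 239.3]
eef_rot: [-1.569, 0.005, -1.662]
wrist_force: [-0.2, -0.3, 0.3]
finger_gap: 94.2
```

```bash
python3 - <<'E'
from h import *
p=manip.camera_params("wrist"); im=manip.camera("wrist"); cv2.imwrite("pics/w3.png",im[:,:,::-1])
for c,s in blue(im): print(c,s,ray("w",c,132,p)[:2].round(0),ray("w",c,143,p)[:2].round(0))
go(429,-125,124,-1.665)
E
```

```text
[250.50791557 193.2937555 ] [ 223  165   56   57 2274] [ 425. -124.] [ 426. -122.]
d [ 0.0008  0.1163 -0.0005] tw 0.003 rows 3 at [ 429.1 -124.7  240.3] yaw -1.662 gap 93.9 F [-0.6  0.3  0.2] t 11.6
```

play_rows --series '[[[0, 0.04, -0.001], 0, 0], [[0, 0.08, -0.001], 0, 0], [[0, 0.105, -0.001], 0, 0], [[0, 0.115, -0.001], 0, 0], [[0, 0.1155, -0.001], 0, 0], [[0, 0.1155, -0.001], 0, 0.2], [[0, 0.1155, -0.001], 0, 0.35], [[0, 0.1155, -0.001], 0, 0.42], [[0, 0.1155, -0.001], 0, 0.6], [[0, 0.1155, -0.001], 0, 0.8], [[0, 0.1155, -0.001], 0, 1], [[0, 0.1155, -0.001], 0, 1], [[0, 0.1155, -0.001], 0, 1], [[0, 0.1155, -0.001], 0, 1]]' --squeeze 30

```text
clock: 12.95
eef_pos: [428.5, -124.2, 125.0]
eef_rot: [-1.567, 0.004, -1.662]
wrist_force: [-2.3, -0.1, 5.4]
finger_gap: 53.2
```

```bash
python3 -c "
from h import *
go(641,240,335,-1.665)"
```

```text
d [-0.3829 -0.2078  0.1792] tw 0.003 rows 10 at [ 428.5 -124.2  125. ] yaw -1.662 gap 53.2 F [-2.3 -0.1  5.4] t 12.9
```

play_rows --series '[[[0, -0.01, 0], 0, 1], [[0, -0.035, 0], 0, 1], [[0, -0.07, 0], 0, 1], [[0, -0.11, 0], 0, 1], [[0, -0.15, 0], 0, 1], [[0, -0.19, 0], 0, 1], [[0, -0.208, 0], 0, 1], [[-0.02, -0.208, 0.01], 0, 1], [[-0.06, -0.208, 0.028], 0, 1], [[-0.1, -0.208, 0.047], 0, 1], [[-0.14, -0.208, 0.066], 0, 1], [[-0.18, -0.208, 0.084], 0, 1], [[-0.22, -0.208, 0.103], 0, 1], [[-0.26, -0.208, 0.122], 0, 1], [[-0.3, -0.208, 0.14], 0, 1], [[-0.34, -0.208, 0.159], 0, 1], [[-0.37, -0.208, 0.173], 0, 1], [[-0.383, -0.208, 0.179], 0, 1], [[-0.383, -0.208, 0.179], 0, 1], [[-0.383, -0.208, 0.179], 0, 1]]'

```text
clock: 14.95
eef_pos: [640.6, 239.8, 334.9]
eef_rot: [-1.568, 0.004, -1.662]
wrist_force: [1.2, -0.6, -3.0]
finger_gap: 53.4
```

```bash
python3 -c "
from h import *
go(641,240,128,-1.665)
p=manip.camera_params('wrist'); im=manip.camera('wrist'); cv2.imwrite('pics/w4.png',im[:,:,::-1])
for c,s in blue(im): print(c,s,ray('w',c,97,p)[:2].round(0))
"
```

```text
d [ 0.0005  0.2069 -0.0003] tw 0.003 rows 5 at [640.6 239.8 334.9] yaw -1.662 gap 53.4 F [ 1.2 -0.6 -3. ] t 14.9
[457.330033     4.67326733] [443   0  32  13 303] [907. 420.]
[460.84238411  38.03311258] [444  23  34  30 755] [914. 382.]
[419.575       46.57222222] [404  32  32  30 720] [863. 377.]
[461.96728307  77.55476529] [446  64  33  28 703] [919. 335.]
[421.83689024  85.49542683] [407  72  31  28 656] [868. 330.]
[ 79.85141243 129.21355932] [  54  107   53   45 1770] [416. 316.]
[253.29618296 239.52601063] [ 207  193   94   95 6209] [631. 138.]
```

View pics/w4.png

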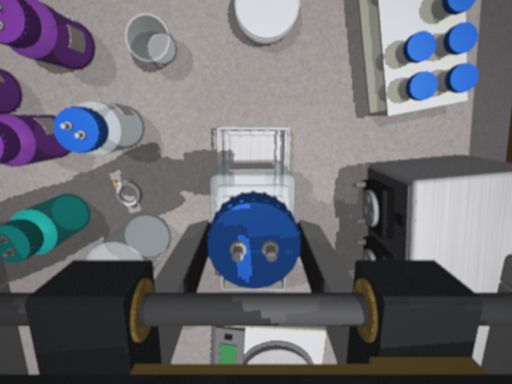

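The base bottle is held square to the tray, whose far guard runs from (217,128) to (290,128). Lowering.

play_rows --series '[[[0, 0.04, 0], 0, 1], [[0, 0.08, 0], 0, 1], [[0, 0.12, 0], 0, 1], [[0, 0.155, 0], 0, 1], [[0, 0.18, 0], 0, 1], [[0, 0.193, 0], 0, 1], [[0, 0.198, 0], 0, 1], [[0, 0.202, 0], 0, 1], [[0, 0.204, 0], 0, 1], [[0, 0.205, 0], 0, 1], [[0, 0.206, 0], 0, 1], [[0, 0.2065, 0], 0, 1], [[0, 0.2065, 0], 0, 1]]'

```text
clock: 16.3
eef_pos: [641.5, 240.1, 129.1]
eef_rot: [-1.567, 0.004, -1.663]
wrist_force: [-0.4, -0.4, -3.3]
finger_gap: 53.4
```

play_rows --series '[[[0, 0.0008, 0], 0, 1], [[0, 0.0015, 0], 0, 1], [[0, 0.002, 0], 0, 1], [[0, 0.002, 0], 0, 1]]'

```text
clock: 16.7
eef_pos: [641.6, 240.2, 128.1]
eef_rot: [-1.566, 0.004, -1.663]
wrist_force: [-2.9, -1.3, 5.7]
finger_gap: 53.3
```

Contact. Releasing and rising.

play_rows --series '[[[0, 0, 0], 0, 1], [[0, 0, 0], 0, 0.35], [[0, 0, 0], 0, 0.25], [[0, 0, 0], 0, 0.1], [[0, 0, 0], 0, 0], [[0, 0, 0], 0, 0], [[0, -0.03, 0], 0, 0], [[0, -0.08, 0], 0, 0], [[0, -0.13, 0], 0, 0], [[0, -0.17, 0], 0, 0], [[0, -0.19, 0], 0, 0], [[0, -0.19, 0], 0, 0]]'

```text
clock: 17.9
eef_pos: [641.2, 239.6, 321.6]
eef_rot: [-1.561, 0.007, -1.663]
wrist_force: [-0.1, 0.0, -0.6]
finger_gap: 94.0
```

```bash
python3 -c "
from h import *
go(439,316,320,-1.665)
go(439,316,124,-1.665)"
```

```text
d [-5.750e-02 -1.000e-04 -2.083e-01] tw 0.002 rows 5 at [641.2 239.6 321.6] yaw -1.663 gap 94.0 F [-0.1  0.  -0.6] t 17.9
d [-0.0563  0.1959 -0.2103] tw 0.002 rows 6 at [641.2 239.6 321.6] yaw -1.663 gap 94.0 F [-0.1  0.  -0.6] t 17.9
```

play_rows --series '[[[-0.057, 0, -0.209], 0, 0], [[-0.057, 0, -0.209], 0, 0], [[-0.057, 0, -0.209], 0, 0], [[-0.057, 0, -0.209], 0, 0], [[-0.057, 0, -0.209], 0, 0], [[-0.057, 0, -0.209], 0, 0], [[-0.057, 0.04, -0.209], 0, 0], [[-0.057, 0.08, -0.209], 0, 0], [[-0.057, 0.08, -0.209], 0, 0], [[-0.057, 0.08, -0.209], 0, 0]]'

```text
clock: 18.9
eef_pos: [440.0, 315.6, 240.1]
eef_rot: [-1.562, 0.006, -1.663]
wrist_force: [-0.2, 0.8, 0.4]
finger_gap: 93.8
```

```bash
python3 - <<'E'
from h import *
p=manip.camera_params("wrist"); im=manip.camera("wrist"); cv2.imwrite("pics/w5.png",im[:,:,::-1])
for c,s in blue(im): print(c,s,ray("w",c,132,p)[:2].round(0),ray("w",c,143,p)[:2].round(0))
go(439,316,125,-1.665)
im=manip.camera("scene")
for c,s in blue(im): print(c,ray("scene",c,132)[:2].round(0),ray("scene",c,170)[:2].round(0))
E
```

```text
[247.94751009 193.96231494] [ 220  166   56   56 2229] [435. 315.] [435. 318.]
[454.2442327  240.99498495] [ 423  221   68   41 1994] [638. 246.] [631. 252.]
[416.75737705 281.47540984] [404 273  22  21 305] [602. 204.] [596. 211.]
[270.77824268 358.87866109] [252 354  38   9 239] [442. 123.] [442. 133.]
d [ 0.0009  0.1163 -0.0025] tw 0.002 rows 3 at [440.2 315.9 241.3] yaw -1.663 gap 93.8 F [ 0.2 -0.3  0. ] t 18.9
[470.88888889  10.06349206] [-482. 2071.] [-367. 1900.]
[474.59375   88.859375] [ 340. 1021.] [396. 925.]
[331.60902256 148.67293233] [441. 312.] [489. 268.]
[270.96185286 154.22888283] [391. 152.] [443. 120.]
[360.19767442 197.10232558] [639. 240.] [673. 201.]
[326.72389791 217.94199536] [662. 129.] [695.  98.]
[504.97687861 229.46242775] [857. 433.] [876. 380.]
[474.4379562  252.16788321] [871. 321.] [888. 276.]
[498.78924731 267.81505376] [918. 326.] [932. 281.]
```

View pics/w5.png

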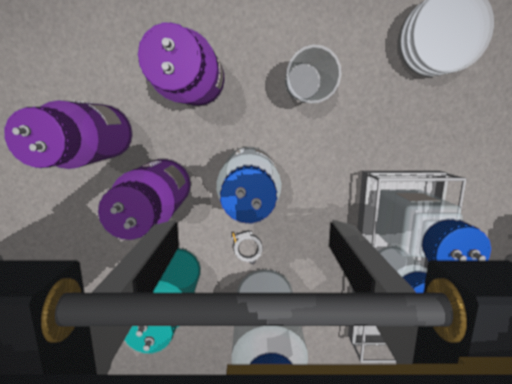

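The acid cap is at (248,194) and the nearest purple cap is clear at (125,210). Descending and gripping.

play_rows --series '[[[0.0005, 0.04, -0.003], 0, 0], [[0.0005, 0.08, -0.003], 0, 0], [[0.0005, 0.105, -0.003], 0, 0], [[0.0005, 0.114, -0.003], 0, 0], [[0.0005, 0.1145, -0.003], 0, 0], [[0.0005, 0.1145, -0.003], 0, 0.2], [[0.0005, 0.1145, -0.003], 0, 0.35], [[0.0005, 0.1145, -0.003], 0, 0.42], [[0.0005, 0.1145, -0.003], 0, 0.6], [[0.0005, 0.1145, -0.003], 0, 0.8], [[0.0005, 0.1145, -0.003], 0, 1], [[0.0005, 0.1145, -0.003], 0, 1], [[0.0005, 0.1145, -0.003], 0, 1], [[0.0005, 0.1145, -0.003], 0, 1]]'

```text
clock: 20.4
eef_pos: [438.6, 316.8, 127.4]
eef_rot: [-1.559, 0.008, -1.663]
wrist_force: [-1.9, 0.5, 4.8]
finger_gap: 53.2
```

```bash
python3 -c "
from h import *
go(625,81,345,-1.665)"
```

```text
d [ 0.2158 -0.2168  0.2099] tw 0.002 rows 8 at [438.6 316.8 127.4] yaw -1.663 gap 53.2 F [-1.9  0.5  4.8] t 20.4
```

play_rows --series '[[[0, -0.01, 0], 0, 1], [[0, -0.035, 0], 0, 1], [[0, -0.07, 0], 0, 1], [[0, -0.11, 0], 0, 1], [[0, -0.15, 0], 0, 1], [[0, -0.19, 0], 0, 1], [[0, -0.217, 0], 0, 1], [[0.015, -0.217, 0.015], 0, 1], [[0.04, -0.217, 0.039], 0, 1], [[0.07, -0.217, 0.068], 0, 1], [[0.1, -0.217, 0.097], 0, 1], [[0.13, -0.217, 0.126], 0, 1], [[0.16, -0.217, 0.155], 0, 1], [[0.185, -0.217, 0.18], 0, 1], [[0.205, -0.217, 0.2], 0, 1], [[0.216, -0.217, 0.21], 0, 1], [[0.216, -0.217, 0.21], 0, 1], [[0.216, -0.217, 0.21], 0, 1]]'

```text
clock: 22.2
eef_pos: [624.6, 81.6, 345.3]
eef_rot: [-1.559, 0.008, -1.663]
wrist_force: [-0.7, 0.3, -2.1]
finger_gap: 53.5
```

```bash
python3 -c "
from h import *
go(625,81,130.4,-1.665)
"
```

```text
d [ 0.0023  0.2149 -0.0021] tw 0.002 rows 5 at [624.6  81.6 345.3] yaw -1.663 gap 53.5 F [-0.7  0.3 -2.1] t 22.2
```

play_rows --series '[[[0.002, 0.04, -0.002], 0, 1], [[0.002, 0.08, -0.002], 0, 1], [[0.002, 0.12, -0.002], 0, 1], [[0.002, 0.155, -0.002], 0, 1], [[0.002, 0.185, -0.002], 0, 1], [[0.002, 0.2, -0.002], 0, 1], [[0.002, 0.206, -0.002], 0, 1], [[0.002, 0.21, -0.002], 0, 1], [[0.002, 0.212, -0.002], 0, 1], [[0.002, 0.213, -0.002], 0, 1], [[0.002, 0.214, -0.002], 0, 1], [[0.002, 0.214, -0.002], 0, 1]]'

```text
clock: 23.4
eef_pos: [625.2, 81.3, 131.6]
eef_rot: [-1.558, 0.008, -1.663]
wrist_force: [0.8, -0.3, -2.2]
finger_gap: 53.3
```

play_rows --series '[[[0, 0.0008, 0], 0, 1], [[0, 0.0015, 0], 0, 1], [[0, 0.002, 0], 0, 1], [[0, 0.002, 0], 0, 1]]'

```text
clock: 23.8
eef_pos: [625.4, 81.4, 130.4]
eef_rot: [-1.558, 0.009, -1.663]
wrist_force: [-2.9, -0.3, 4.9]
finger_gap: 53.4
```

Contact. Releasing and rising.

play_rows --series '[[[0, 0, 0], 0, 1], [[0, 0, 0], 0, 0.35], [[0, 0, 0], 0, 0.25], [[0, 0, 0], 0, 0.1], [[0, 0, 0], 0, 0], [[0, 0, 0], 0, 0], [[0, -0.03, 0], 0, 0], [[0, -0.08, 0], 0, 0], [[0, -0.13, 0], 0, 0], [[0, -0.18, 0], 0, 0], [[0, -0.2, 0], 0, 0], [[0, -0.2, 0], 0, 0]]'

```text
clock: 25.0
eef_pos: [623.2, 79.9, 334.1]
eef_rot: [-1.552, 0.01, -1.663]
wrist_force: [-0.7, -0.1, -0.4]
finger_gap: 93.8
```

```bash
python3 -c "
from h import *
go(637,-95,330,-1.571)"
```

```text
d [0.1729 0.003  0.0298] tw -0.092 rows 4 at [623.2  79.9 334.1] yaw -1.663 gap 93.8 F [-0.7 -0.1 -0.4] t 25.0
```

Looking at the pan from above with the wrist camera to refine its centre.

play_rows --series '[[[0.237, 0.004, 0.03], 0, 0], [[0.237, 0.004, 0.03], 0, 0], [[0.237, 0.004, 0.03], 0, 0], [[0.237, 0.004, 0.03], 0, 0], [[0.237, 0.004, 0.03], 0, 0], [[0.237, 0.004, 0.03], 0, 0], [[0.237, 0.004, 0.03], 0, 0], [[0.237, 0.004, 0.03], 0, 0]]'

```text
clock: 25.8
eef_pos: [631.4, -157.8, 327.6]
eef_rot: [-1.553, 0.01, -1.662]
wrist_force: [0.1, -0.2, 0.6]
finger_gap: 94.0
```

```bash
python3 - <<'E'
from h import *
go(443,123,320,-1.665)
p=manip.camera_params("wrist"); im=manip.camera("wrist"); np.save("w6.npy",p,allow_pickle=True); cv2.imwrite("pics/w6.png",im[:,:,::-1])
t=manip.camera("top")
for c,s in blue(t): print(c,ray("top",c,97)[:2].round(0),ray("top",c,132)[:2].round(0),ray("top",c,170)[:2].round(0))
cv2.imwrite("pics/t6.png",t[:,:,::-1])
E
```

```text
d [-0.2624  0.0064 -0.2133] tw 0.003 rows 7 at [ 631.4 -157.8  327.6] yaw -1.662 gap 94.0 F [ 0.1 -0.2  0.6] t 25.8
[83.97142857  7.38571429] [857. 472.] [841. 458.] [825. 443.]
[134.50175439   3.88421053] [863. 359.] [848. 349.] [831. 338.]
[183.65233645  96.91962617] [653. 248.] [644. 242.] [635. 234.]
[223.44105691 105.30487805] [634. 161.] [626. 157.] [617. 153.]
[259.61259542 104.33587786] [635.  82.] [627.  81.] [618.  80.]
[237.31147541 190.24772313] [448. 130.] [446. 128.] [444. 125.]
```

View pics/w6.png

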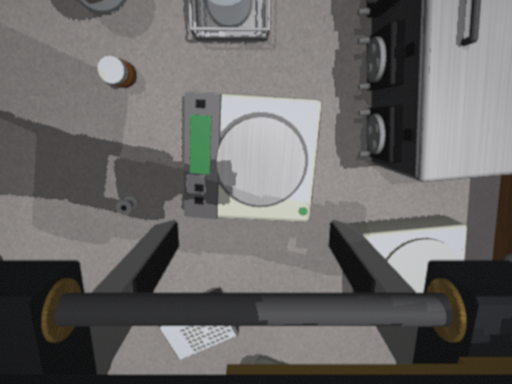

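The pan circle is at about (262,160) with a radius of about 45 px. The three tray bottles stand within 3 mm of plan in the top view. Fitting the pan circle.

```bash
python3 - <<'E'
from h import *
p=np.load("w6.npy",allow_pickle=True).item()
for n,f,pp,r,box in(("wrist","w6",p,(40,50),(200,90,330,225)),("top","t6",None,(26,36),(310,60,410,160))):
    g=cv2.cvtColor(cv2.imread(f"pics/{f}.png"),cv2.COLOR_BGR2GRAY)[box[1]:box[3],box[0]:box[2]]
    c=cv2.HoughCircles(cv2.resize(g,None,fx=4,fy=4,interpolation=cv2.INTER_CUBIC),cv2.HOUGH_GRADIENT,1,20,param1=80,param2=20,minRadius=r[0]*4,maxRadius=r[1]*4)
    for q in c[0][:3]:
        u=q[:2]/4-.375+box[:2]; print(n,u.round(1),q[2]/4,ray(n,u,62,pp)[:2].round(1))
E
```

```text
wrist [260. 159.] 47.55 [ 646.5 -146. ]
wrist [262.2 165. ] 48.175 [ 649.  -155.1]
wrist [265.5 159.2] 42.425 [ 654.4 -147.2]
top [363.  100.5] 28.5 [ 650.4 -149.6]
top [362.8 105.8] 33.2 [ 638.5 -148.8]
top [358.  100.8] 27.325 [ 649.9 -138.4]
```

Pan centre taken as (650,−150): the views lie within about 5 mm of it and the tolerance is 15 mm. Moving to the feed bottle.

play_rows --series '[[[-0.262, 0.005, -0.213], 0, 0], [[-0.262, 0.005, -0.213], 0, 0], [[-0.262, 0.005, -0.213], 0, 0], [[-0.262, 0.005, -0.213], 0, 0], [[-0.262, 0.005, -0.213], 0, 0], [[-0.262, 0.005, -0.213], 0, 0], [[-0.262, 0.005, -0.213], 0, 0], [[-0.262, 0.005, -0.213], 0, 0], [[-0.262, 0.04, -0.213], 0, 0], [[-0.262, 0.05, -0.213], 0, 0], [[-0.262, 0.05, -0.213], 0, 0]]'

```text
clock: 27.0
eef_pos: [443.6, 122.9, 275.8]
eef_rot: [-1.554, 0.009, -1.661]
wrist_force: [-0.0, 0.1, 0.1]
finger_gap: 94.0
```

```bash
python3 - <<'E'
from h import *
p=manip.camera_params("wrist"); im=manip.camera("wrist")
for c,s in blue(im): print(c,s,ray("w",c,170,p)[:2].round(0),ray("w",c,181,p)[:2].round(0))
go(443,124,162,-1.665)
E
```

```text
[442.34079237  49.32355099] [ 409   19   66   62 2726] [620. 236.] [613. 234.]
[408.62724796 132.65885559] [ 382  109   54   49 1835] [593. 167.] [587. 168.]
[248.50701139 193.36152498] [ 221  165   56   57 2282] [440. 124.] [440. 126.]
[416.73719483 208.69459071] [ 389  185   57   50 2089] [603.  93.] [597.  97.]
d [ 1.00e-04  1.15e-01 -3.30e-03] tw 0.004 rows 3 at [444.2 122.9 277. ] yaw -1.661 gap 93.8 F [-0.3  0.8  0.2] t 27.1
```

play_rows --series '[[[0, 0.04, -0.0035], 0, 0], [[0, 0.08, -0.0035], 0, 0], [[0, 0.105, -0.0035], 0, 0], [[0, 0.113, -0.0035], 0, 0], [[0, 0.114, -0.0035], 0, 0], [[0, 0.114, -0.0035], 0, 0.2], [[0, 0.114, -0.0035], 0, 0.35], [[0, 0.114, -0.0035], 0, 0.42], [[0, 0.114, -0.0035], 0, 0.6], [[0, 0.114, -0.0035], 0, 0.8], [[0, 0.114, -0.0035], 0, 1], [[0, 0.114, -0.0035], 0, 1], [[0, 0.114, -0.0035], 0, 1], [[0, 0.114, -0.0035], 0, 1]]' --squeeze 35

```text
clock: 28.45
eef_pos: [442.8, 124.1, 163.2]
eef_rot: [-1.553, 0.01, -1.661]
wrist_force: [-2.3, -0.2, 6.6]
finger_gap: 53.4
```

```bash
python3 -c "
from h import *
go(650,-150,320,-1.665)"
```

```text
d [ 0.2528 -0.155   0.234 ] tw 0.004 rows 8 at [442.8 124.1 163.2] yaw -1.661 gap 53.4 F [-2.3 -0.2  6.6] t 28.4
```

play_rows --series '[[[0, -0.01, 0], 0, 1], [[0, -0.03, 0], 0, 1], [[0, -0.06, 0], 0, 1], [[0, -0.095, 0], 0, 1], [[0, -0.13, 0], 0, 1], [[0, -0.15, 0], 0, 1], [[0, -0.155, 0], 0, 1], [[0.015, -0.155, 0.014], 0, 1], [[0.04, -0.155, 0.037], 0, 1], [[0.07, -0.155, 0.065], 0, 1], [[0.1, -0.155, 0.093], 0, 1], [[0.13, -0.155, 0.12], 0, 1], [[0.16, -0.155, 0.148], 0, 1], [[0.19, -0.155, 0.176], 0, 1], [[0.22, -0.155, 0.204], 0, 1], [[0.24, -0.155, 0.222], 0, 1], [[0.253, -0.155, 0.234], 0, 1], [[0.253, -0.155, 0.234], 0, 1], [[0.253, -0.155, 0.234], 0, 1]]'

```text
clock: 30.35
eef_pos: [649.8, -150.1, 318.4]
eef_rot: [-1.555, 0.01, -1.662]
wrist_force: [-0.1, -0.2, -4.0]
finger_gap: 53.4
```

```bash
python3 -c "
from h import *
go(650,-150,225,-1.665)"
```

```text
d [ 0.0009  0.0934 -0.0013] tw 0.003 rows 2 at [ 649.8 -150.1  318.4] yaw -1.662 gap 53.4 F [-0.1 -0.2 -4. ] t 30.4
```

play_rows --series '[[[0.001, 0.025, -0.001], 0, 1], [[0.001, 0.05, -0.001], 0, 1], [[0.001, 0.07, -0.001], 0, 1], [[0.001, 0.08, -0.001], 0, 1], [[0.001, 0.085, -0.001], 0, 1], [[0.001, 0.088, -0.001], 0, 1], [[0.001, 0.09, -0.001], 0, 1], [[0.001, 0.091, -0.001], 0, 1], [[0.001, 0.092, -0.001], 0, 1], [[0.001, 0.092, -0.001], 0, 1]]'

```text
clock: 31.35
eef_pos: [650.3, -150.2, 226.5]
eef_rot: [-1.555, 0.01, -1.662]
wrist_force: [-0.3, 0.3, -5.2]
finger_gap: 53.4
```

play_rows --series '[[[0, 0.0008, 0], 0, 1], [[0, 0.0015, 0], 0, 1], [[0, 0.002, 0], 0, 1], [[0, 0.002, 0], 0, 1]]'

```text
clock: 31.75
eef_pos: [650.4, -150.2, 225.3]
eef_rot: [-1.554, 0.01, -1.662]
wrist_force: [-3.0, -0.5, 3.9]
finger_gap: 53.6
```

```bash
python3 - <<'E'
from h import *
a=manip.camera("top")[40:170,290:430,::-1]; b=manip.camera("scene")[180:345,130:280,::-1]
f=lambda x:cv2.resize(x,(400,400),interpolation=cv2.INTER_CUBIC)
cv2.imwrite("pics/c7.png",np.hstack([f(a),f(b)]))
E
```

```text
(no output)
```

View pics/c7.png

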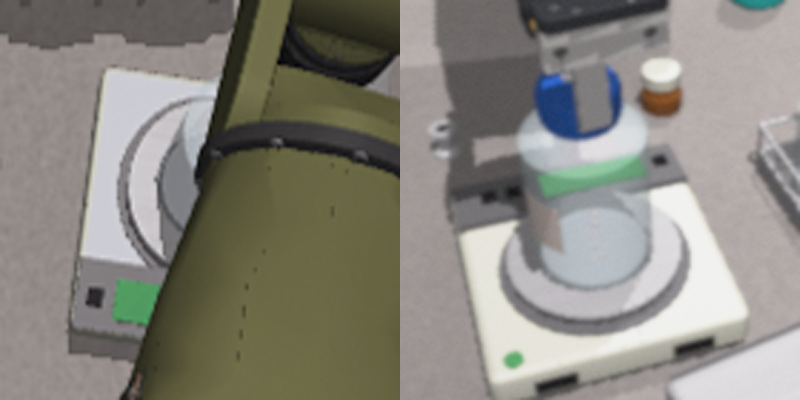

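Contact is made and the bottle is upright. In the scene view the base circle, rows 208–287, sits roughly 5 mm nearer the robot than the pan ellipse, rows 190–318. I'll lift slightly, shift +4 mm in x and set it down again.

play_rows --series '[[[0, -0.002, 0], 0, 1], [[0, -0.005, 0], 0, 1], [[0, -0.005, 0.002], 0, 1], [[0, -0.005, 0.004], 0, 1], [[0, -0.005, 0.004], 0, 1], [[0, -0.003, 0.004], 0, 1], [[0, -0.001, 0.004], 0, 1], [[0, 0, 0.004], 0, 1], [[0, 0.0007, 0.004], 0, 1], [[0, 0.0007, 0.004], 0, 1]]'

```text
clock: 32.85
eef_pos: [654.3, -150.6, 225.3]
eef_rot: [-1.553, 0.01, -1.662]
wrist_force: [-3.0, 0.9, 4.1]
finger_gap: 53.5
```

play_rows --series '[[[0, 0, 0], 0, 1], [[0, 0, 0], 0, 0.35], [[0, 0, 0], 0, 0.25], [[0, 0, 0], 0, 0.1], [[0, 0, 0], 0, 0], [[0, 0, 0], 0, 0], [[0, -0.03, 0], 0, 0], [[0, -0.07, 0], 0, 0], [[0, -0.1, 0], 0, 0], [[0, -0.12, 0], 0, 0], [[0, -0.12, -0.05], 0, 0], [[0, -0.12, -0.1], 0, 0], [[0, -0.12, -0.15], 0, 0], [[0, -0.12, -0.2], 0, 0], [[0.05, -0.12, -0.24], 0, 0], [[0.1, -0.12, -0.24], 0, 0], [[0.15, -0.12, -0.24], 0, 0], [[0.15, -0.12, -0.24], 0, 0]]'

```text
clock: 34.65
eef_pos: [398.3, -282.5, 339.5]
eef_rot: [-1.553, 0.009, -1.665]
wrist_force: [0.6, -0.0, 0.1]
finger_gap: 94.3
```

```bash
python3 - <<'E'
from h import *
a=manip.camera("top"); b=manip.camera("scene")
for n,im in(("top",a),("scene",b)):
  for c,s in blue(im): print(n,c.round(1),[ray(n,c,z)[:2].round(0) for z in (97,133,230)])
f=lambda x:cv2.resize(x[:,:,::-1],(400,400),interpolation=cv2.INTER_CUBIC)
cv2.imwrite("pics/c8.png",np.vstack([np.hstack([f(a[40:170,290:420]),f(b[180:340,130:290])]),cv2.resize(np.hstack([a[60:240,130:430],b[130:310,80:400]])[:,:,::-1],(800,200))]))
cv2.imwrite("pics/c8.png",cv2.imread("pics/c8.png"))
E
```

```text
top [83.7  7. ] [array([858., 473.]), array([842., 458.]), array([799., 420.])]
top [134.4   3.8] [array([864., 359.]), array([848., 349.]), array([804., 321.])]
top [380.   75.9] [array([ 696., -181.]), array([ 685., -173.]), array([ 657., -152.])]
top [183.6  96.9] [array([653., 248.]), array([644., 242.]), array([620., 223.])]
top [223.4 105.2] [array([634., 161.]), array([626., 157.]), array([603., 147.])]
top [259.6 104.3] [array([635.,  82.]), array([627.,  81.]), array([604.,  78.])]
scene [470.9  10. ] [array([-588., 2228.]), array([-479., 2066.]), array([-186., 1630.])]
scene [474.6  88.9] [array([ 289., 1108.]), array([ 342., 1018.]), array([484., 775.])]
scene [360.2 197.1] [array([608., 276.]), array([640., 239.]), array([727., 139.])]
scene [296.4 213.8] [array([590., 105.]), array([623.,  79.]), array([713.,   9.])]
scene [197.1 221.3] [array([ 511., -106.]), array([ 549., -118.]), array([ 653., -152.])]
scene [326.7 218. ] [array([633., 157.]), array([663., 128.]), array([746.,  49.])]
scene [505.  229.3] [array([840., 482.]), array([857., 432.]), array([904., 297.])]
scene [474.4 252.2] [array([855., 362.]), array([872., 320.]), array([916., 205.])]
scene [498.8 267.7] [array([905., 368.]), array([918., 326.]), array([954., 210.])]
```

View pics/c8.png

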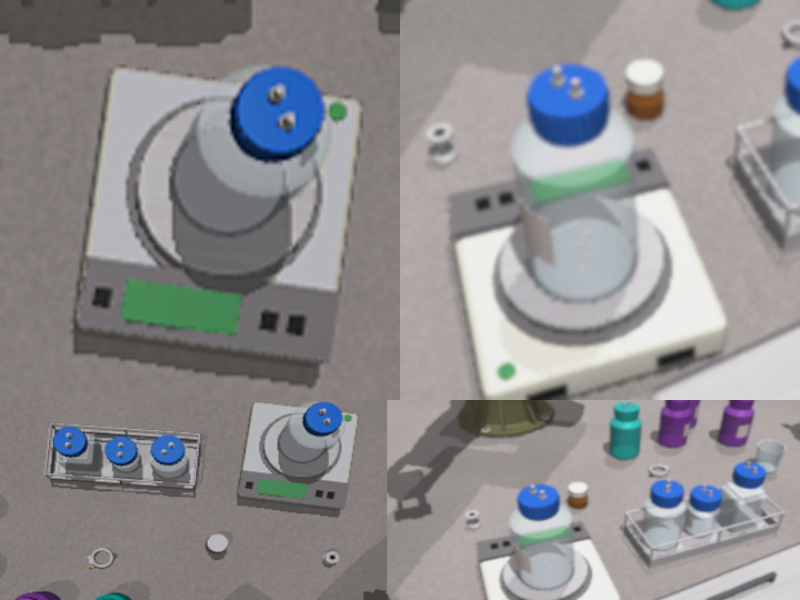

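All four bottles stand upright, and the ferrule, jar, clamp and beaker look untouched. Top and scene disagree slightly on how the feed bottle is centred, so I'll check edge profiles in the unobstructed pictures.

```bash
python3 - <<'E'
from h import *
t0=cv2.cvtColor(cv2.imread("pics/top0.png"),cv2.COLOR_BGR2GRAY)
t1=cv2.cvtColor(manip.camera("top"),cv2.COLOR_RGB2GRAY)
print("top0 rows 64-136 col 363",t0[64:137,363])
print("top0 cols 326-402 row 101",t0[101,326:403])
print("now rows 64-136 col 363",t1[64:137,363])
for X in (645,650,655): print(X,"pan near/far",proj("top",[[X-65,-151,62],[X+65,-151,62],[X,-86,62],[X,-216,62]]).round(1).tolist(),"bottle near",proj("top",[X-43,-151,62]).round(1).tolist())
E
```

```text
top0 rows 64-136 col 363 [128 126 137 169 181 181 185 139 127 166 177 174 172 172 173 172 170 170
 174 173 174 174 171 172 171 171 171 172 172 172 172 170 170 169 170 169
 171 169 170 172 171 173 173 170 170 172 170 170 170 171 172 172 173 172
 172 171 170 171 172 177 173 168 169 172 180 117  54  98 111 111 111 111
 108]
top0 cols 326-402 row 101 [181 180 182 183 173 119 115 104  99 174 182 180 179 179 178 178 177 176
 176 176 175 175 175 174 174 173 172 171 171 170 170 170 170 170 170 169
 169 169 170 170 170 169 170 168 169 169 169 170 169 169 169 168 168 168
 168 167 168 169 169 168 169 168 169 168 168 168 151 104 128 185 181 180
 181 180 180 181 179]
now rows 64-136 col 363 [129 144 157 174 180 181 182 160 157 174 175 167 164 171 168 161 166 165
 163 161 160 160 160 159 159 158 158 158 157 158 157 155 154 153 151 142
 122 111 113 112 113 112 112 112 113 113 112 112 113 113 114  89  79  99
 104 103 102 103 103 107 104 102 102 104 107  75  63  72  71  70  74 102
 110]
645 pan near/far [[364.1, 131.6], [363.2, 74.4], [334.6, 103.1], [392.8, 102.6]] bottle near [[364.0, 121.8]]
650 pan near/far [[364.1, 129.4], [363.2, 72.2], [334.6, 100.9], [392.8, 100.4]] bottle near [[363.9, 119.6]]
655 pan near/far [[364.1, 127.1], [363.2, 70.0], [334.6, 98.7], [392.7, 98.2]] bottle near [[363.9, 117.4]]
```

In the top view the pan centre is at x≈650 and the bottle at x≈656. That is about 5 mm off centre, well inside the 15 mm tolerance, and the scene view shows it nearly centred. The arm is clear, so I'm handing in.

```bash
python3 -c "
from h import *
print(manip.read_state()['qd'].round(3)); print(manip.sign_off())"
```

```text
[ 0.038 -0.018  0.011  0.002  0.001  0.009]
the job is handed in; nothing more can be done
None
```

All four bottles are set out and the job is handed in, after about 35 s of robot time. The sign-off gave no verdict.

- **Feed bottle:** it stands upright on the balance pan. The last top-view check put it about 5 mm beyond the pan centre, while the scene view showed it nearly centred. I had shifted it 4 mm because of an earlier scene-view reading, and the top view suggests that shift wasn't needed. Both readings are within the 15 mm limit.
- **Tray bottles:** the base bottle is about 80 mm left of the tray's centre, the antifoam bottle is at the centre, and the acid bottle is about 80 mm right. In the final top view all three were upright and within about 4 mm of these targets.
- **Handling:** each bottle was lowered until light contact; the largest wrist force I read was 15 N, when setting down the antifoam bottle.
- **Other things on the bench:** the jar, ferrule and clamp looked untouched in the final pictures. The beaker is visible only in part, and I measured none of their positions.

The arm was clear of everything at hand-in.

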